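Find the rocking lid on the water bath and seat it

TASK

Three sauce pots hang in the steel water bath on the range, and one of their three lids was put on crooked: it rocks on the rim of its pot and lets the steam out. Going from left to right, press down on each lid with the fingertips to find the one that rocks, and push that one until it drops home, so that all three lids lie flat in their pots. Do not pick any lid up, and leave the kettle, the saucepan and the pepper mill where they are.

Things in the scene. Friction and masses are not known exactly. Their poses are not given: they have to be found in the camera images.
- bath: fixed stainless water bath on the range: tub 148 x 384 mm, 52 mm high to its deck, long side across the robot's view, a loop handle at each end (27 mm more). Origin: centre of its underside; y runs along the row of pots, to the left one; z up. Three pots hang in the deck, 118 mm apart, their flat rims (77 mm inside, 89 mm outside) 10 mm above the deck
- well_left (a point): centre of the left (robot's left, +y) pot's mouth, at the height of its rim (0.062 m above the grates): where the origin of a lid that is home lies
- well_mid (a point): centre of the middle pot's mouth, at the height of its rim (0.062 m above the grates): where the origin of a lid that is home lies. A microwave hangs over the rear of the range: underside 0.41 m up, front at x = 0.59 m, its upright handle out to x = 0.55 m at y = -0.24 m; keep the wrist in front of it (lean it back toward the base)
- well_right (a point): centre of the right (-y) pot's mouth, at the height of its rim (0.062 m above the grates): where the origin of a lid that is home lies
- lid_a: loose steel drop-in lid, 0.16 kg, one of three alike (letters tell neither place nor state). Round flange 92 mm wide, 2.5 mm thick; below it a plug 72 mm wide, 4 mm deep; above it a boss 38 mm wide to 5 mm, a stem 12 mm wide to 12 mm and a round black knob 23 mm wide from 12 to 25 mm above the origin. Origin: centre of the flange's underside; z: the lid's axis, up
- lid_b: a lid like lid_a. A lid that is HOME (two are at the start) has its plug in the pot and its flange flat on the rim all round: origin level with the well point and up to 3 mm beside it, z vertical; a press on its edge moves nothing. A sideways push moves it by no more than that play
- lid_c: a lid like lid_a. The LOOSE lid (any of the three, once) is shifted 5 to 6 mm off its pot's centre, any way; its plug stands on the rim there, so that side is high, the centre 3 mm up, z tilted 4 deg away. 1 to 2 N on the high edge tip it level (its low edge rises 4 mm); let go, it falls back. Slid level 3 to 8 mm toward the pot's centre (1 to 3 N on knob or flange) it drops home
- kettle: black stove kettle, 200 x 238 x 220 mm, behind the bath at the left; origin under its middle. A bystander
- saucepan: red saucepan with a long handle, 179 x 340 x 115 mm, behind the bath at the right; origin under the middle of its full length. A bystander
- pepper_mill: dark wooden pepper mill, 58 mm across and 170 mm high, on the counter to the right of the range; origin under its middle. A bystander

How it is judged (in metres and radians):
On the way, in this order (a step that is already met when the one before it is completed fails the run):
1. the lid on the left pot is pressed with the fingers (over 1.5 N) (((contact force between the fingers and lid_a above 1.5 N and horizontal distance between lid_a and well_left below 0.03 m) or (contact force between the fingers and lid_b above 1.5 N and horizontal distance between lid_b and well_left below 0.03 m) or (contact force between the fingers and lid_c above 1.5 N and horizontal distance between lid_c and well_left below 0.03 m))), for 0.05 s.
2. the lid on the middle pot is pressed with the fingers (over 1.5 N) (((contact force between the fingers and lid_a above 1.5 N and horizontal distance between lid_a and well_mid below 0.03 m) or (contact force between the fingers and lid_b above 1.5 N and horizontal distance between lid_b and well_mid below 0.03 m) or (contact force between the fingers and lid_c above 1.5 N and horizontal distance between lid_c and well_mid below 0.03 m))), for 0.05 s.
3. the lid on the right pot is pressed with the fingers (over 1.5 N) (((contact force between the fingers and lid_a above 1.5 N and horizontal distance between lid_a and well_right below 0.03 m) or (contact force between the fingers and lid_b above 1.5 N and horizontal distance between lid_b and well_right below 0.03 m) or (contact force between the fingers and lid_c above 1.5 N and horizontal distance between lid_c and well_right below 0.03 m))), for 0.05 s.
At the end, for the whole second after the job is handed in: all three lids are home and at rest: each origin within 5 mm of a pot's centre line and level with the rim (+1.4 / -2 mm), axis within 0.022 rad of vertical (height (world z) of lid_a between 0.06 and 0.0634 m and angle between each of lid_a, lid_b, lid_c's own z axis and vertical below 0.022 rad and linear speed of each of lid_a, lid_b, lid_c below 0.01 m/s and angular speed of each of lid_a, lid_b, lid_c below 0.1 rad/s and (horizontal distance between lid_a and well_left below 0.005 m or horizontal distance between lid_a and well_mid below 0.005 m or horizontal distance between lid_a and well_right below 0.005 m) and height (world z) of lid_b between 0.06 and 0.0634 m and (horizontal distance between lid_b and well_left below 0.005 m or horizontal distance between lid_b and well_mid below 0.005 m or horizontal distance between lid_b and well_right below 0.005 m) and height (world z) of lid_c between 0.06 and 0.0634 m and (horizontal distance between lid_c and well_left below 0.005 m or horizontal distance between lid_c and well_mid below 0.005 m or horizontal distance between lid_c and well_right below 0.005 m)); the robot touches nothing.
It fails at once if a lid is lifted (its centre over 12 mm above its seat) (height (world z) of any of lid_a, lid_b, lid_c above 0.074 m).
It fails at once if the kettle, the saucepan or the pepper mill is moved by over 30 mm or tipped (distance of any of kettle, saucepan, pepper_mill from where it was at the start of the episode above 0.03 m or angle between any of kettle, saucepan, pepper_mill's own z axis and vertical above 0.3 rad).
It also fails if it takes over 45 s, if anything falls off the work surface, if the arm or the gripper's body presses on something with over 40 N, if the wrist force passes 120 N, or if a joint passes its speed limit or range.

ROBOT

A 6-joint arm with a two-finger parallel gripper is mounted at the origin on a cart in front of the work surface, level with it; the furniture and walls round the work are solid. World frame = base frame: x ahead of the robot, y to its left, z up, the work surface at z = 0. Lengths are in mm, angles in rad, forces in N, time in s.
With the tool pointing down it reaches from about 300 to 775 mm from the base axis. Payload 14.6 kg.
Tool frame: the origin (TCP) lies on the centre line of the jaws, within the pads' length; the fingertips stand ahead of it and the grasp point (between the pads) is the TCP (manip.tip_reach is the z of the fingertips in the tool frame, in mm); z points along the fingers, y is the direction in which the jaws open and shut (so a half turn about z gives the same grasp; the last joint's range is limited). The gripper opens to 94 mm and grips with 3 to 60 N. Pads are 16 mm wide; open, the fingers measure 119 mm over their backs; the gripper's body (75 mm by 177 mm) begins 78 mm behind the grasp point.
Start: joints at [-1.178, 0.3, 1.521, -0, 1.321, -0.067], TCP at [244.065, -492.871, 224.446] pointing down, gripper open.
Joint ranges: [-3.03, 3.03], [-0.79, 2.21], [0.23, 2.52], [-1.04, 4.18], [0, 3.07], [-2.55, 2.55]. Speed limits (rad/s): [2.22, 2.22, 2.57, 3.14, 3.14, 3.14].

INTERFACE

Orientations are given as [roll, pitch, yaw] about the fixed x, y, z axes, in that order (R = Rz(yaw) Ry(pitch) Rx(roll)).
In Python, from cell import manip, camera, search_frame, masks_of, tip_of gives the robot as it stands.
- The arm moves only by the tool send_rows, never from a script. Its argument "plan" is a list of rows, each an object with "travel": the shift along the tool's x, y, z in mm, a list of three; "delta_rot": the turn, a rotation vector about the tool's x, y, z in degrees, a list of three; "fingers": the gripper's target within -1 to 1 (shut at 1, half-way at 0, fully open at -1). In form: [{"travel": [dx, dy, dz], "delta_rot": [wx, wy, wz], "fingers": fingers}, ...]. A call has 1 to 20 rows; each row shifts and turns the commanded pose from where the row before left it, along the tool's axes as they then stand; what a row does not reach is not made up. A row lasts 1/8 s, in which the tool goes at most 62.5 mm and 10.7 degrees, less where a joint would pass 70% of its speed; a pose out of reach is approached as far as the arm can. A call is refused whole if a number of a shift passes 62.5 or a number of a turn 10.7, either way. A call with a gripper value outside its range is refused whole. The fingers move at their own pace and stop on an object; "grip_force" is the grip in N (left out, the last holds). Time passes only in rows, so rows that do not move let the fingers close. It gives the time, the measured TCP pose, the force and the opening at its end, in the units of the state.
- manip.read_state(): the state, without advancing time (a new reading comes with each control period).
- camera(name): name is "scene" or "top"; returns a dict with "color" (480x640x3 uint8, red, green, blue), "z_map" (480x640 float32, mm along the optical axis (not along the pixel's ray), 0 where there is no reading), "fov_y" (degrees; the focal length in pixels is half the picture's height over the tangent of half this angle, whatever the lens; pixels are square), "cx", "cy" (the principal point, pixels), "world_from_camera" (4x4, takes a point from camera to world coordinates). Camera axes: x right, y up, looking along -z (the intrinsics and any distortion apply to the point x, -y, -z); pixel columns grow to the right and rows downward; lengths in mm; the calibration is good to about 2 mm. A picture is of the moment at which its call begins.
- manip.sign_off(): hands the job in, once; it reports no verdict.
Trained networks look in the newest picture that a camera, given by its name, has taken for a name from the list of things; names that differ only in an ending like _2 or _b are one class to them, and where a whole thing is asked for, a point or a joint stands for the part that bears it (a point fixed in the world has none). Each returns a list of dicts, best first, with "confidence" (0 to 1); they miss things now and then, are a little off and sometimes report something else, mostly with a low value. They report only what shows in the picture. A call takes as long as a camera call.
- search_frame(name, camera): "at" ([x, y, z] in mm, in the coordinates of the camera as it stood for that picture, good to about 4 mm: the middle of the surface that is visible of it).
- masks_of(name, camera): "region" (480x640 bool, what is visible of it).
- tip_of(name, camera): "at" ([x, y, z] in mm, in the coordinates of the camera as it stood for that picture, good to about 4 mm: a listed point, or the origin of a listed thing).
The state is a dict: "clock": time; "joints": joint angles; "qd": joint speeds; "effort": joint torques, N m; "eef_pos": TCP position; "eef_rot": TCP orientation; "wrist_force": force on the tool from outside, world axes, zero at the start; "moment": the same for the moment, N m; "finger_gap": finger opening in mm.
Only numpy, scipy, OpenCV 4.12 (cv2) and the standard library are available. Lean on these libraries where they do the work, as an engineer would, in place of code of your own. Each camera call takes 0.05 s, during which the arm holds its last target. There are 200 camera calls.

## Working session

There is one attempt and no reset: what is moved stays moved. The work goes in short steps, Python scripts to look and compute and a tool call to move; the robot and the scene stay as the last step left them, time stands still between calls to the robot, and variables do not carry over. Pictures are saved under pics/ and viewed, about 8 in all and at most 12, crops included, and the job is handed in when it is done.

Besides the shell and the picture viewer there is one more tool, called after "Call:" as name([rows], argument=value, ...), one row to a line, values as JSON. send_rows: Moves the arm, as the interface text tells. Its arguments: {"type":"object","properties":{"plan":{"type":"array"},"grip_force":{"type":"number"}},"required":["plan"]}

```bash
mkdir -p pics; cat > h.py <<'E'
import numpy as np, cv2
from cell import manip, camera, search_frame, masks_of, tip_of
def W(c,p): return (np.array(c["world_from_camera"])@np.append(p,1))[:3]
def cloud(c):
    z=c["z_map"];f=240/np.tan(np.radians(c["fov_y"])/2)
    v,u=np.mgrid[:480,:640]
    P=np.stack([(u-c["cx"])/f*z,-(v-c["cy"])/f*z,-z],-1)
    T=np.array(c["world_from_camera"]);return P@T[:3,:3].T+T[:3,3]
E
python3 - <<'E'
from h import *
s=manip.read_state();print(s, manip.tip_reach)
for n in("scene","top"):
    c=camera(n);cv2.imwrite(f"pics/{n}0.png",c["color"][...,::-1])
    print(n,{k:c[k] for k in c if k not in("color","z_map")})
    for t in("lid_a","well_left","well_mid","well_right","bath"):
        try: print(t,[(np.round(W(c,d["at"]),1),round(d["confidence"],2)) for d in tip_of(t,n)])
        except Exception as e: print(t,e)
E
```

```text
{'clock': 0.0, 'joints': array([-1.17761215e+00,  3.00467198e-01,  1.52156987e+00, -2.21859721e-05,
        1.32066499e+00, -6.65843270e-02]), 'qd': array([ 0.00175493,  0.00098626, -0.00107646, -0.00051242, -0.00051391,
       -0.00015923]), 'effort': array([ 2.79213069e-03, -5.31800258e+01, -3.52733982e+01,  7.09813088e-02,
        2.44384323e-02, -8.89295166e-05]), 'eef_pos': array([ 243.96995326, -492.67394968,  223.893193  ]), 'eef_rot': array([-3.14048428e+00, -5.23722350e-05,  4.59773981e-01]), 'wrist_force': array([-0.48890775,  0.06012488,  0.39241688]), 'moment': array([-0.02041002, -0.01555096, -0.04228496]), 'finger_gap': 94.07334563055466} 19.0
scene {'fov_y': 43.14591455743122, 'cx': 313.8173897462711, 'cy': 239.38465919768976, 'world_from_camera': array([[-8.80281759e-01,  2.40480082e-01, -4.08990653e-01,
         7.60371182e+01],
       [-4.74232453e-01, -4.72152020e-01,  7.43085493e-01,
         8.51415144e+02],
       [-1.44085028e-02,  8.48081246e-01,  5.29670270e-01,
         7.80307730e+02],
       [ 0.00000000e+00,  0.00000000e+00,  0.00000000e+00,
         1.00
[... 250 characters left out ...]
rray([ 499.5, -127.3,   58.6]), 0.78)]
bath [(array([486.6,  -7. ,  -3.2]), 0.9)]
top {'fov_y': 55.23543029669294, 'cx': 330.05272831473985, 'cy': 241.93699722771737, 'world_from_camera': array([[-7.35574964e-02,  9.76343564e-01, -2.03328649e-01,
         3.97982040e+02],
       [-9.97285578e-01, -7.26829954e-02,  1.17752982e-02,
        -1.49403882e+02],
       [-3.28179864e-03,  2.03642891e-01,  9.79039735e-01,
         1.02977502e+03],
       [ 0.00000000e+00,  0.00000000e+00,  0.00000000e+00,
         1.00000000e+00]])}
lid_a [(array([ 499.8, -123.4,   59.9]), 0.94), (array([478.6, 111.3,  59.5]), 0.85), (array([486. ,  -8.8,  63.6]), 0.76)]
well_left []
well_mid []
well_right []
bath []
```

```bash
python3 - <<'E'
from h import *
cs={n:camera(n) for n in("scene","top")}
ims=[]
for n,c in cs.items():
    P=cloud(c)
    for l in masks_of("lid_a",n):
        m=l["region"];
        if m.sum()<200: continue
        p=P[m&(c["z_map"]>0)]
        xy=np.median(p[:,:2],0)
        r=np.hypot(*(p[:,:2]-xy).T)
        # flange ring
        k=(r>24)&(r<44)&(p[:,2]<75)&(p[:,2]>50)
        q=p[k];o=np.ones(k.sum(),bool)
        for _ in range(4):
            A=np.c_[q[:,:2]-xy,np.ones(len(q))];co=np.linalg.lstsq(A[o],q[o,2],rcond=None)[0];e=q[:,2]-A@co;o=abs(e)<3
        kn=p[(p[:,2]>80)]
        (ux,uy),rr=cv2.minEnclosingCircle(p[p[:,2]<72][:,:2].astype(np.float32)) 
        print(n,l["confidence"],m.sum(),np.round(xy,1),"plane grad deg",np.round(np.degrees(co[:2]),2),"z",co[2].round(1),"std",e[o].std().round(2),o.sum(),"knob",kn.mean(0).round(1),len(kn),"circ",round(ux,1),round(uy,1),round(rr,1))
    im=c["color"][...,::-1]
    b=search_frame("lid_a",n)
cv2.imwrite("pics/scene_s.png",cs["scene"]["color"][...,::-1])
c=cs["top"]["color"][...,::-1]; cv2.imwrite("pics/top_s.png",c)
E
```

```text
scene 0.92 1395 [475.4 116.4] plane grad deg [ 0.03 -0.27] z 64.3 std 1.26 720 knob [478.  113.6  85.4] 101 circ 480.4 102.0 55.4
scene 0.78 1052 [483.4  -2. ] plane grad deg [-0.12 -0.19] z 64.5 std 1.27 533 knob [486.8  -5.5  85.2] 86 circ 487.4 -9.2 48.3
scene 0.67 8105 [720.  176.9] plane grad deg [ 39.62 -47.73] z 93.0 std 1.66 158 knob [732.7 162.1 122.4] 5049 circ 763.4 67.9 164.8
scene 0.59 874 [ 498.7 -116. ] plane grad deg [2.77 1.21] z 66.9 std 1.27 422 knob [ 500.6 -118.9   86.9] 78 circ 511.6 -129.3 58.7
top 0.94 1503 [ 502.3 -126.2] plane grad deg [3.02 1.38] z 67.0 std 1.43 874 knob [ 501.7 -126.7   88.9] 97 circ 503.6 -127.7 47.4
top 0.91 1520 [488.  -11.8] plane grad deg [-0.12  0.06] z 64.3 std 1.36 877 knob [488.2 -12.5  86. ] 95 circ 490.6 -10.0 47.9
top 0.75 1504 [479.1 105.5] plane grad deg [-0.22  0.03] z 64.2 std 1.41 884 knob [479.5 106.3  85.7] 100 circ 482.5 107.5 47.6
```

View pics/scene0.png

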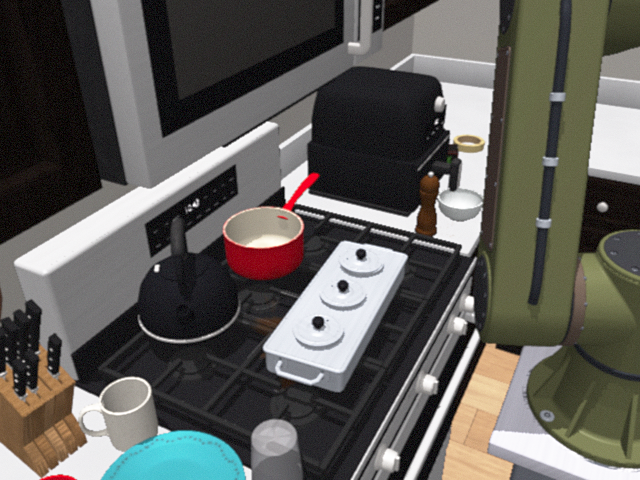

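View pics/top0.png

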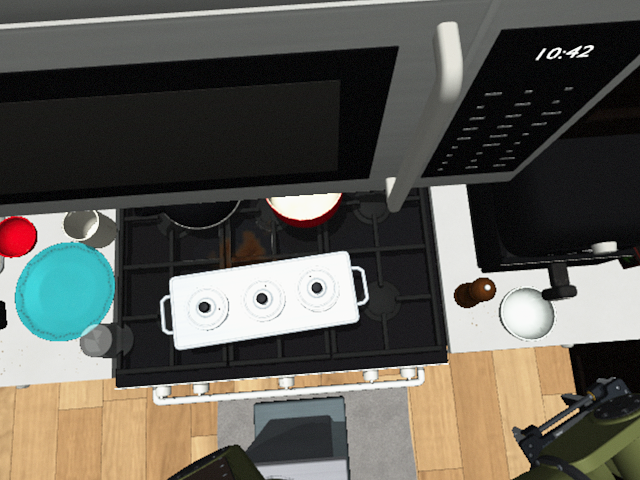

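The right lid (top view, 317,288) is the tilted one: it rises about 3.3° toward +x, +y. The left lid (205,307) and middle lid (262,298) lie flat. Next I refine the bath pose and plan the approach.

```bash
cat >> h.py <<'E'
from scipy.spatial.transform import Rotation as Ro
def plan(target,nmax=50):
    "tool-axes shift to bring fingertip centre to world target"
    s=manip.read_state();R=Ro.from_euler("xyz",s["eef_rot"]).as_matrix()
    tip=s["eef_pos"]+R[:,2]*19;d=R.T@(np.array(target)-tip)
    n=int(np.ceil(np.linalg.norm(d)/nmax));print("clock",round(s["clock"],2),"tip",tip.round(1),"F",s["wrist_force"].round(1),"shift",d.round(1),"rows",n,"each",(d/n).round(1));return d,R
E
python3 - <<'E'
from h import *
c=camera("top");P=cloud(c)
z=P[...,2];k=(abs(z-52)<4)&(P[...,0]>380)&(P[...,0]<590)&(abs(P[...,1])<230)&(c["z_map"]>0)
r=cv2.minAreaRect(P[k][:,:2].astype(np.float32));print(k.sum(),r)
lo=[(m["confidence"],cv2.minAreaRect((lambda q:q[(q[:,2]>44)&(q[:,2]<60)][:,:2].astype(np.float32))(P[m["region"]]))) for m in masks_of("bath","top")]
print(lo)
plan([478,106,230])
E
```

```text
8661 ((489.27337646484375, -10.793487548828125), (156.41404724121094, 392.5216979980469), 4.564323425292969)
[(0.66, ((489.6286926269531, -10.763641357421875), (157.02041625976562, 392.5299377441406), 4.544814109802246))]
clock 1.0 tip [ 244.1 -492.9  205.4] F [ 0.4 -0.5  0.9] shift [ 475.4 -432.8  -24.6] rows 13 each [ 36.6 -33.3  -1.9]
```

Call:
send_rows([
  {"travel": [36.5,-33.3,-1.9],"delta_rot": [0,0,0],"fingers": 1},
  {"travel": [36.5,-33.3,-1.9],"delta_rot": [0,0,0],"fingers": 1},
  {"travel": [36.5,-33.3,-1.9],"delta_rot": [0,0,0],"fingers": 1},
  {"travel": [36.5,-33.3,-1.9],"delta_rot": [0,0,0],"fingers": 1},
  {"travel": [36.5,-33.3,-1.9],"delta_rot": [0,0,0],"fingers": 1},
  {"travel": [36.5,-33.3,-1.9],"delta_rot": [0,0,0],"fingers": 1},
  {"travel": [36.5,-33.3,-1.9],"delta_rot": [0,0,0],"fingers": 1},
  {"travel": [36.5,-33.3,-1.9],"delta_rot": [0,0,0],"fingers": 1},
  {"travel": [36.5,-33.3,-1.9],"delta_rot": [0,0,0],"fingers": 1},
  {"travel": [36.5,-33.3,-1.9],"delta_rot": [0,0,0],"fingers": 1},
  {"travel": [36.5,-33.3,-1.9],"delta_rot": [0,0,0],"fingers": 1},
  {"travel": [36.5,-33.3,-1.9],"delta_rot": [0,0,0],"fingers": 1},
  {"travel": [20,-20,0],"delta_rot": [0,10,0],"fingers": 1},
  {"travel": [0,0,0],"delta_rot": [0,10,0],"fingers": 1},
  {"travel": [0,0,0],"delta_rot": [0,0,0],"fingers": 1},
  {"travel": [0,0,0],"delta_rot": [0,0,0],"fingers": 1},
])

```text
clock: 3.0
eef_pos: [468.6, 86.2, 247.8]
eef_rot: [3.141, -0.347, 0.459]
wrist_force: [0.3, 0.5, 0.2]
finger_gap: 0.6
```

```bash
python3 - <<'E'
from h import *
d,R=plan([479.5,106.5,96]);print(R.round(3),manip.read_state()["joints"].round(2),manip.read_state()["finger_gap"])
E
```

```text
clock 3.0 tip [474.4  89.  229.9] F [0.3 0.5 0.2] shift [-33.9 -13.4 130.1] rows 3 each [-11.3  -4.5  43.4]
[[ 0.843  0.443  0.305]
 [ 0.417 -0.896  0.151]
 [ 0.34   0.    -0.94 ]] [ 0.03 -0.06  1.91  0.17  0.99  1.07] 0.6037517027822932
```

Call:
send_rows([
  {"travel": [-11.3,-4.5,43.4],"delta_rot": [0,0,0],"fingers": 1},
  {"travel": [-11.3,-4.5,43.4],"delta_rot": [0,0,0],"fingers": 1},
  {"travel": [-11.3,-4.4,43.3],"delta_rot": [0,0,0],"fingers": 1},
  {"travel": [-1.4,0,3.8],"delta_rot": [0,0,0],"fingers": 1},
  {"travel": [-0.3,0,0.9],"delta_rot": [0,0,0],"fingers": 1},
  {"travel": [0,0,0],"delta_rot": [0,0,0],"fingers": 1},
])

```text
clock: 3.75
eef_pos: [474.1, 104.1, 108.6]
eef_rot: [-3.141, -0.348, 0.46]
wrist_force: [-0.6, -0.4, 0.6]
finger_gap: 0.4
```

```bash
python3 -c "
from h import *
plan([479.5,106.5,88])"
```

```text
clock 3.75 tip [479.9 107.   90.7] F [-0.6 -0.4  0.6] shift [-1.5  0.2  2.4] rows 1 each [-1.5  0.2  2.4]
```

Call:
send_rows([
  {"travel": [-0.3,0,0.9],"delta_rot": [0,0,0],"fingers": 1},
  {"travel": [0,0,0],"delta_rot": [0,0,0],"fingers": 1},
])

```text
clock: 4.0
eef_pos: [474.1, 104.1, 108.0]
eef_rot: [3.141, -0.35, 0.46]
wrist_force: [-0.9, 1.2, 4.5]
finger_gap: 0.3
```

Call:
send_rows([
  {"travel": [-0.3,0,0.9],"delta_rot": [0,0,0],"fingers": 1},
  {"travel": [0,0,0],"delta_rot": [0,0,0],"fingers": 1},
])

```text
clock: 4.25
eef_pos: [474.3, 104.2, 107.7]
eef_rot: [3.141, -0.351, 0.46]
wrist_force: [-5.4, 0.3, 13.6]
finger_gap: 0.4
```

Call:
send_rows([
  {"travel": [-0.2,0,0.5],"delta_rot": [0,0,0],"fingers": 1},
  {"travel": [0,0,0],"delta_rot": [0,0,0],"fingers": 1},
])

```text
clock: 4.5
eef_pos: [474.4, 104.2, 107.5]
eef_rot: [3.141, -0.351, 0.46]
wrist_force: [-9.6, 0.4, 18.4]
finger_gap: 0.3
```

Call:
send_rows([
  {"travel": [6.1,0,-16.9],"delta_rot": [0,0,0],"fingers": 1},
  {"travel": [-13.9,36.7,-5],"delta_rot": [0,0,0],"fingers": 1},
  {"travel": [-13.9,36.7,-5],"delta_rot": [0,0,0],"fingers": 1},
  {"travel": [-13.9,36.7,-5],"delta_rot": [0,0,0],"fingers": 1},
  {"travel": [0,0,0],"delta_rot": [0,0,0],"fingers": 1},
  {"travel": [-3.7,0,10.3],"delta_rot": [0,0,0],"fingers": 1},
  {"travel": [0,0,0],"delta_rot": [0,0,0],"fingers": 1},
])

```text
clock: 5.38
eef_pos: [482.2, -13.3, 111.7]
eef_rot: [-3.14, -0.347, 0.461]
wrist_force: [-0.2, 0.1, 1.1]
finger_gap: 0.8
```

```bash
python3 -c "
from h import *
plan([488.5,-12,90])"
```

```text
clock 5.38 tip [488.  -10.4  93.8] F [-0.2  0.1  1.1] shift [-1.5  1.6  3.5] rows 1 each [-1.5  1.6  3.5]
```

Call:
send_rows([
  {"travel": [-1.5,1.6,3.5],"delta_rot": [0,0,0],"fingers": 1},
  {"travel": [-0.3,0,0.9],"delta_rot": [0,0,0],"fingers": 1},
  {"travel": [0,0,0],"delta_rot": [0,0,0],"fingers": 1},
])

```text
clock: 5.75
eef_pos: [483.5, -15.6, 108.3]
eef_rot: [-3.142, -0.349, 0.46]
wrist_force: [-0.3, 1.9, 3.0]
finger_gap: 0.4
```

Call:
send_rows([
  {"travel": [-0.3,0,0.7],"delta_rot": [0,0,0],"fingers": 1},
  {"travel": [0,0,0],"delta_rot": [0,0,0],"fingers": 1},
])

```text
clock: 6.0
eef_pos: [483.6, -15.6, 107.8]
eef_rot: [3.142, -0.35, 0.46]
wrist_force: [-2.2, 3.6, 8.3]
finger_gap: 0.1
```

Call:
send_rows([
  {"travel": [5.5,0,-15],"delta_rot": [0,0,0],"fingers": 1},
  {"travel": [-12.4,35.9,-4.5],"delta_rot": [0,0,0],"fingers": 1},
  {"travel": [-12.4,35.9,-4.5],"delta_rot": [0,0,0],"fingers": 1},
  {"travel": [-12.4,35.9,-4.5],"delta_rot": [0,0,0],"fingers": 1},
  {"travel": [0,0,0],"delta_rot": [0,0,0],"fingers": 1},
  {"travel": [-2.4,0,6.6],"delta_rot": [0,0,0],"fingers": 1},
  {"travel": [0,0,0],"delta_rot": [0,0,0],"fingers": 1},
])

```text
clock: 6.88
eef_pos: [495.3, -128.9, 115.5]
eef_rot: [-3.14, -0.348, 0.46]
wrist_force: [0.6, -0.7, 0.8]
finger_gap: 0.5
```

```bash
python3 -c "
from h import *
plan([501.7,-126.7,93]);print(manip.read_state()['joints'].round(2))"
```

```text
clock 6.88 tip [ 501.1 -126.    97.6] F [ 0.6 -0.7  0.8] shift [-1.4  0.9  4.4] rows 1 each [-1.4  0.9  4.4]
[-0.46  0.24  1.92  0.39  0.81  0.4 ]
```

Call:
send_rows([
  {"travel": [-1.4,0.9,4.4],"delta_rot": [0,0,0],"fingers": 1},
  {"travel": [0,0,0],"delta_rot": [0,0,0],"fingers": 1},
])

```text
clock: 7.12
eef_pos: [496.2, -130.2, 111.3]
eef_rot: [-3.141, -0.349, 0.46]
wrist_force: [0.9, -0.1, -0.6]
finger_gap: 0.4
```

Call:
send_rows([
  {"travel": [-0.2,0,0.6],"delta_rot": [0,0,0],"fingers": 1},
  {"travel": [0,0,0],"delta_rot": [0,0,0],"fingers": 1},
])

```text
clock: 7.38
eef_pos: [496.3, -130.6, 111.0]
eef_rot: [3.141, -0.349, 0.46]
wrist_force: [-0.1, 0.9, -0.4]
finger_gap: 0.4
```

Call:
send_rows([
  {"travel": [-0.2,0,0.6],"delta_rot": [0,0,0],"fingers": 1},
  {"travel": [0,0,0],"delta_rot": [0,0,0],"fingers": 1},
])

```text
clock: 7.62
eef_pos: [496.4, -130.6, 110.4]
eef_rot: [3.141, -0.349, 0.46]
wrist_force: [0.4, -0.0, 0.3]
finger_gap: 0.7
```

Call:
send_rows([
  {"travel": [-0.2,0,0.6],"delta_rot": [0,0,0],"fingers": 1},
  {"travel": [0,0,0],"delta_rot": [0,0,0],"fingers": 1},
])

```text
clock: 7.88
eef_pos: [496.5, -130.7, 110.0]
eef_rot: [3.141, -0.349, 0.46]
wrist_force: [-0.6, 0.7, 4.7]
finger_gap: 0.4
```

Call:
send_rows([
  {"travel": [-0.2,0,0.6],"delta_rot": [0,0,0],"fingers": 1},
  {"travel": [0,0,0],"delta_rot": [0,0,0],"fingers": 1},
])

```text
clock: 8.12
eef_pos: [496.7, -130.7, 109.7]
eef_rot: [3.141, -0.35, 0.46]
wrist_force: [-2.5, 0.4, 9.6]
finger_gap: 0.5
```

Call:
send_rows([
  {"travel": [6.8,0,-18.8],"delta_rot": [0,0,0],"fingers": 1},
  {"travel": [31,0,11.2],"delta_rot": [0,0,0],"fingers": 1},
  {"travel": [0,0,0],"delta_rot": [0,0,0],"fingers": 1},
])

```text
clock: 8.5
eef_pos: [526.6, -115.3, 129.0]
eef_rot: [3.142, -0.349, 0.461]
wrist_force: [-0.1, -0.2, -0.8]
finger_gap: 0.3
```

```bash
cat > chk.py <<'E'
from h import *
import sys
for n in sys.argv[1:]:
    c=camera(n);P=cloud(c)
    for l in masks_of("lid_a",n):
        m=l["region"]
        if not 200<m.sum()<3000: continue
        p=P[m&(c["z_map"]>0)]
        kn=p[(p[:,2]>79)&(p[:,2]<100)].mean(0)
        r=np.hypot(*(p[:,:2]-kn[:2]).T);q=p[(r>22)&(r<44)&(p[:,2]<75)&(p[:,2]>50)];o=np.ones(len(q),bool)
        for _ in range(4):
            A=np.c_[q[:,:2]-kn[:2],np.ones(len(q))];co=np.linalg.lstsq(A[o],q[o,2],rcond=None)[0];o=abs(q[:,2]-A@co)<3
        print(n,"knob",kn.round(1),"tilt",np.degrees(co[:2]).round(2),"z",co[2].round(1),o.sum())
E
python3 chk.py top scene; python3 -c "
from h import *
plan([531,-113,78])"
```

```text
top knob [488.2 -12.4  86. ] tilt [-0.01 -0.37] z 64.3 695
top knob [479.5 106.1  85.9] tilt [ 0.08 -0.07] z 64.2 946
scene knob [486.2  -4.9  84.7] tilt [ 0.01 -0.11] z 64.4 620
scene knob [ 500.5 -119.1   86.7] tilt [3.26 1.4 ] z 67.0 491
scene knob [478.  113.8  85. ] tilt [ 0.   -0.13] z 64.3 816
clock 8.7 tip [ 531.  -113.2  110.9] F [0.3 0.6 0.3] shift [-11.2  -0.2  31. ] rows 1 each [-11.2  -0.2  31. ]
```

Call:
send_rows([
  {"travel": [-5.6,0,15.5],"delta_rot": [0,0,0],"fingers": 1},
  {"travel": [-5.6,0,15.5],"delta_rot": [0,0,0],"fingers": 1},
  {"travel": [0,0,0],"delta_rot": [0,0,0],"fingers": 1},
])

```text
clock: 9.07
eef_pos: [525.0, -115.7, 94.2]
eef_rot: [-3.139, -0.347, 0.459]
wrist_force: [0.9, -0.4, -0.4]
finger_gap: 0.3
```

Call:
send_rows([
  {"travel": [-2.8,0,-1],"delta_rot": [0,0,0],"fingers": 1},
  {"travel": [-1.9,0,-0.7],"delta_rot": [0,0,0],"fingers": 1},
  {"travel": [0,0,0],"delta_rot": [0,0,0],"fingers": 1},
])

```text
clock: 9.45
eef_pos: [521.5, -118.3, 96.6]
eef_rot: [3.141, -0.35, 0.46]
wrist_force: [0.5, -0.1, 0.2]
finger_gap: 0.2
```

Call:
send_rows([
  {"travel": [-1.4,0,-0.5],"delta_rot": [0,0,0],"fingers": 1},
  {"travel": [0,0,0],"delta_rot": [0,0,0],"fingers": 1},
])

```text
clock: 9.7
eef_pos: [520.1, -118.9, 96.3]
eef_rot: [3.141, -0.349, 0.46]
wrist_force: [0.6, -0.3, -0.3]
finger_gap: 0.2
```

Call:
send_rows([
  {"travel": [-1.4,0,-0.5],"delta_rot": [0,0,0],"fingers": 1},
  {"travel": [0,0,0],"delta_rot": [0,0,0],"fingers": 1},
])

```text
clock: 9.95
eef_pos: [518.7, -119.5, 96.1]
eef_rot: [-3.141, -0.349, 0.46]
wrist_force: [0.6, 0.2, -0.2]
finger_gap: 0.5
```

```bash
python3 chk.py scene; python3 -c "
from h import *
plan([531,-113,78])"
```

```text
scene knob [ 498.4 -120.2   84.9] tilt [ 0.11 -0.16] z 64.3 457
scene knob [477.8 113.7  84.9] tilt [-0.02 -0.33] z 64.4 825
scene knob [486.7  -5.3  85.3] tilt [-0.12 -0.21] z 64.5 607
clock 10.05 tip [ 524.6 -116.6   78.3] F [-0.1 -1.1 -0.3] shift [ 6.8 -0.4  2.8] rows 1 each [ 6.8 -0.4  2.8]
```

Call:
send_rows([
  {"travel": [9.4,0,3.4],"delta_rot": [0,0,0],"fingers": 1},
  {"travel": [13.6,0,-37.6],"delta_rot": [0,0,0],"fingers": 1},
  {"travel": [-47,0,-17],"delta_rot": [0,0,0],"fingers": 1},
  {"travel": [-47,0,-17],"delta_rot": [0,0,0],"fingers": 1},
  {"travel": [-47,0,-17],"delta_rot": [0,0,0],"fingers": 1},
  {"travel": [-20,40,-37],"delta_rot": [0,0,0],"fingers": 1},
  {"travel": [-20,40,-37],"delta_rot": [0,0,0],"fingers": 1},
  {"travel": [-20,40,-37],"delta_rot": [0,0,0],"fingers": 1},
  {"travel": [0,0,0],"delta_rot": [0,0,0],"fingers": 1},
  {"travel": [0,0,0],"delta_rot": [0,0,0],"fingers": 1},
])

```text
clock: 11.3
eef_pos: [362.2, -330.4, 218.9]
eef_rot: [-3.14, -0.349, 0.459]
wrist_force: [0.2, -0.4, -0.9]
finger_gap: 0.7
```

```bash
python3 chk.py top scene; python3 - <<'E'
from h import *
c=camera("top");cv2.imwrite("pics/top9.png",c["color"][...,::-1]);s=manip.read_state();print(s["clock"],s["eef_pos"],s["wrist_force"])
E
```

```text
top knob [488.3 -12.7  86.1] tilt [-0.11  0.16] z 64.2 945
top knob [ 499.8 -127.4   85.9] tilt [-0.2  -0.34] z 64.4 920
top knob [479.5 106.3  85.9] tilt [-0.01 -0.13] z 64.3 943
scene knob [486.6  -5.4  84.7] tilt [ 0.18 -0.34] z 64.5 637
scene knob [ 498.7 -120.1   84.7] tilt [-0.08 -0.17] z 64.4 499
scene knob [477.8 113.9  85. ] tilt [-0.01 -0.22] z 64.3 814
11.55 [ 362.32516336 -330.16280103  219.37240772] [-0.42478634 -0.07548848 -0.36866138]
```

View pics/top9.png

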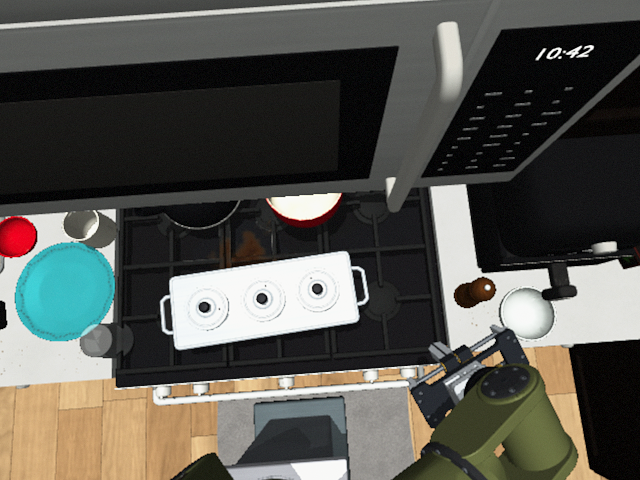

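The picture shows all three lids flat, with knobs at (204,307), (262,298) and (317,289). The arm is clear at the lower right, and the saucepan, kettle and mill look unmoved.

```bash
python3 -c "
from cell import manip
print(manip.sign_off())"
```

```text
the job is handed in; nothing more can be done
None
```

The job is handed in, and all three lids lie flat in their pots by my last camera checks. Sign-off reported no verdict.

**What I did:** I pressed the knobs left to right with closed fingertips, reaching about 18 N on the left, 8 N on the middle and 10 N on the right at the wrist. The loose lid was the right one. I found it from the depth images, which showed about 3.5° of tilt with the high side toward +x, +y. The knob presses alone did not make it rock visibly. A sideways push on its knob, away from the high side, dropped it home.

**Last checks:**
- **Lids:** both cameras put all three within about 0.4° of level, with matching flange heights (64.2–64.5 mm).
- **Right lid position:** it sits about 1.5 mm from the pot centre I estimated from the bath outline.
- **Everything else:** the arm was clear and read no contact force. The kettle, saucepan and mill look unmoved in the top view; I did not measure them.

**Disagreement:** the scene camera's knob positions are about 7 mm further left (+y) than the top camera's for every lid. That is probably because it sees only one side of each knob. Both cameras agree on tilt and height.

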